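# Set the section thickness: four clicks and confirm

### The job

With a closed fingertip, push the pointer of the click-stop dial on the white control unit gently clockwise (seen from above) by exactly four clicks from where it stands, never turning it past the fourth click and never backwards. Then press the large round key right down, let it come up again and move clear. Only push and press: do not grip the dial, do not press the two small rectangular keys, and leave the jar, cassettes and everything else where they are.

Things in the scene. Friction and masses are not known exactly. Their poses are not given: they have to be found in the camera images.
- dial (a joint): Turn of the dial in rad: 0 where it stands at the start, growing clockwise seen from above. A sprung ball holds it at every click, 24 degrees (0.419 rad) apart, so four clicks are 1.676 rad; stops lie 1.34 rad backwards and 3.02 rad clockwise. The torque rises at once to about 0.12 N m (a push of 3 to 4 N on the pointer 34 mm from the axis), then falls, and half-way between two clicks it is nil and the dial jumps on by itself into the next click, ahead of the finger.
- dial_centre (a point): Point on the dial's upright axis, at the level of the top face of the dial's disc, 81 mm above the table. The black disc has 84 mm diameter and turns in a flat grey bezel of 108 mm diameter, whose top is 10 mm lower than this point and bears 15 white ticks, one to a click. A round metal hub of 24 mm diameter stands 20 mm above the disc. The point itself does not turn and its axes are of no use.
- pointer_tip (a point): Middle of the outer end of the dial's pointer, 40 mm from the axis and 11 mm above the disc; it turns with the dial. The pointer is the metal upright fin that runs straight from the hub out to this point: 10 mm thick, 22 mm high above the disc (top 103 mm above the table), flat sides, thin dark line on top. Push on its flat side near the outer end; nothing else stands on the disc.
- set_key (a joint): Travel of the large round key in m: 0 up, 0.005 right down; a spring returns it. It takes 2 N to start and 4.5 N right down.
- set_key_top (a point): Centre of the flat top face of the large round key, 32 mm diameter, grey, in a grey collar of 44 mm diameter whose rim is 6 mm lower; it is the nearest to the robot of the unit's keys, at its right front corner. It goes straight down 5 mm. Top 77 mm above the table when up.
- key_a (a joint): Travel in m (0 up, 0.005 down) of the first small rectangular key (14 x 20 mm). Not to be pressed.
- key_b (a joint): Travel in m of the second small rectangular key, beside the first. Not to be pressed.
- key_a_top (a point): Top face of the first small rectangular key, 71 mm above the table.
- key_b_top (a point): Top face of the second small rectangular key, 71 mm above the table.
- unit: White control unit, fixed, 210 mm (x, front to back) by 300 mm (y) by 65 mm high; origin at the centre of its underside. Its flat level top carries the dial on the left half and the keys on the right half.
- jar: Loose amber jar, 34 mm diameter, 42 mm high, standing on the unit between dial and keys; origin at the centre of its underside. Leave it.
- cassette_a: Loose white tissue cassette, 40 x 28 x 6 mm, on the far part of the unit's top; origin under its centre. Leave it.
- cassette_b: Loose white tissue cassette, the same, on the table in front of the unit. Leave it.
- slide_box: Loose closed slide box, 86 x 101 x 34 mm, on the table to the right of the unit. Leave it.
- forceps: Loose steel forceps, 125 mm long, 6 mm high, on the table in front of the unit. Leave it.
- reagent: Loose bottle, 60 mm diameter, 100 mm high, on the table to the left of the unit. Leave it.
- beaker: Loose glass cup, 64 mm diameter, 75 mm high, on the table to the right of the unit. Leave it.

How it is judged:
By the outcome, as a careful person would: the job done as asked, in the order asked, and still so for the second after the job is handed in, with the robot touching nothing.
It also fails if it takes over 45 s, if anything falls off the work surface, if the arm or the gripper's body presses on something with over 40 N, if the wrist force passes 120 N, or if a joint passes its speed limit or range.

### The arm

A 7-joint arm with a two-finger parallel gripper is mounted at the origin on the work surface. World frame = base frame: x ahead of the robot, y to its left, z up, the work surface at z = 0. Lengths are in m, angles in rad, forces in N, time in s.
With the tool pointing down it reaches from about 0.35 to 0.775 m from the base axis. Payload 3.1 kg.
Tool frame: the origin (TCP) lies midway between the tips of the shut fingers; the grasp point (between the pads) lies 19 mm behind it; z points along the fingers, y is the line along which they close (so a half turn about z gives the same grasp; the last joint's range is limited). The gripper opens to 85 mm and grips with 20 to 120 N. Pads are 22 mm wide; open, the fingers measure 114 mm over their backs; the gripper's body (76 mm by 85 mm) begins 54 mm behind the grasp point. The pads swing forward as they close: fully open they stand 13 mm farther back than shut.
Start: joints at [1.216, 0.311, 0.014, 1.512, -0.004, 1.319, -0.027], TCP at [0.169, -0.523, 0.231] pointing down, gripper open.
Joint ranges: [-2.7, 2.7], [-0.3, 1.91], [-1.27, 1.3], [0.12, 2.57], [-1.44, 4.58], [0.2, 2.03], [-3.05, 3.05]. Speed limits (rad/s): [2.79, 2.79, 3.14, 3.14, 3.14, 3.14, 3.14].

### API

Orientations are given as [roll, pitch, yaw] about the fixed x, y, z axes, in that order (R = Rz(yaw) Ry(pitch) Rx(roll)).
In Python, from cell import sensors, get_image, camera_info, ticket, recognise gives the robot as it stands.
- The arm moves only by the tool servo_tool, never from a script. Its argument "deltas" is a list of rows, each an object with "offset": the shift along the world's x, y, z scaled (see below), a list of three; "yaw": the turn about the world's z scaled (see below). A call has 1 to 20 rows; each row is the pose to reach, as a shift and turn from the pose commanded when the call began, turning the shorter way round; what a row does not reach only later rows make up. The controller multiplies each number of a shift by 0.25 m and each number of a turn by 180 degrees. A row lasts 1/10 s, in which the tool goes at most 50 mm and 8.59 degrees, less where a joint would pass 70% of its speed; a pose out of reach is approached as far as the arm can. A call with a number of a shift or a turn outside -1 to 1 is refused whole. A call with a gripper value outside its range is refused whole. "grip" is the opening, from 0 (shut) to 1 (fully open), set as the call begins (left out, the last holds). The fingers move at their own pace and stop on an object; "newtons" is the grip in N (left out, the last holds). Time passes only in rows, so rows that repeat a pose let the fingers close. It gives the time, the measured TCP pose, the force, the opening and the grip force at its end, in the units of the state.
- sensors.read_state(): the state, without advancing time (a new reading comes with each control period).
- get_image(name): name is "scene" or "top" or "wrist"; returns the picture (384x512x3 uint8, red, green, blue); there is no depth.
- camera_info(name): a dict with "intrinsics" (3x3 intrinsics, pixels), "position" and "attitude" of the camera in the world. Camera axes: x right, y down, z forward; pixel columns grow to the right and rows downward; lengths in m; the calibration is good to about 2 mm. The wrist camera is an equidistant fisheye: a pixel r from the principal point sees the ray r / f radians off the axis. A picture is of the moment at which its call begins: read the wrist's pose just before it. camera_info takes no time and is no camera call; for the wrist camera it gives the pose at the moment of the call.
- ticket.job_done(): hands the job in; it is judged then, once.
Trained networks look in the newest picture that a camera, given by its name, has taken for a name from the list of things; names that differ only in an ending like _2 or _b are one class to them, and where a whole thing is asked for, a point or a joint stands for the part that bears it (a point fixed in the world has none). Each returns a list of dicts, best first, with "score" (0 to 1); they miss things now and then, are a little off and sometimes report something else, mostly with a low value. They report only what shows in the picture. A call takes as long as a camera call.
- recognise(target, camera): "xyz" ([x, y, z] in m, in the coordinates of the camera as it stood for that picture, good to about 4 mm: the middle of the surface that is visible of it).
The state is a dict: "clock": time; "joint_pos": joint angles; "qd": joint speeds; "effort": joint torques, N m; "eef_pos": TCP position; "ee_rot": TCP orientation; "contact_force": force on the tool from outside, world axes, zero at the start; "wrist_torque": the same for the moment, N m; "width": opening from 0.0 (shut) to 1.0 (fully open); "grip_force": force on a finger pad.
Only numpy, scipy, OpenCV 4.12 (cv2) and the standard library are available. Lean on these libraries where they do the work, as an engineer would, in place of code of your own. Each camera call takes 0.05 s, during which the arm holds its last target. There are 200 camera calls.

## Working session

There is one attempt and no reset: what is moved stays moved. The work goes in short steps, Python scripts to look and compute and a tool call to move; the robot and the scene stay as the last step left them, time stands still between calls to the robot, and variables do not carry over. Pictures are saved under pics/ and viewed, at most 10 in all, crops included, and the job is handed in when it is done.

Besides the shell and the picture viewer there is one more tool, called after ">>>" as name(argument=value, ...) on one line, values as JSON. servo_tool: Moves the arm, as the interface text tells. Its arguments: {"type":"object","properties":{"deltas":{"type":"array","items":{"type":"object","properties":{"offset":{"type":"array","items":{"type":"number","minimum":-1,"maximum":1}},"yaw":{"type":"number","minimum":-1,"maximum":1}}}},"grip":{"type":"number"},"newtons":{"type":"number"}},"required":["deltas"]}

```bash
ls; mkdir -p pics; cat > h.py <<'E'
import numpy as np,cv2
from cell import sensors,get_image,camera_info,ticket,recognise
from scipy.spatial.transform import Rotation as R
def pose(c):
    i=camera_info(c);a=np.array(i['attitude'],float)
    M=a if a.shape==(3,3) else R.from_euler('xyz',a).as_matrix()
    return np.array(i['intrinsics']),np.array(i['position']),M
def save(c,n):
    im=get_image(c);cv2.imwrite(f'pics/{n}.png',im[:,:,::-1]);return im
def pix2z(c,uv,z):
    K,p,M=pose(c);d=M@np.linalg.solve(K,[uv[0],uv[1],1]);return p+d*(z-p[2])/d[2]
def proj(c,P):
    K,p,M=pose(c);q=K@(M.T@(np.array(P)-p));return q[:2]/q[2]
def find(t,c):
    K,p,M=pose(c)
    return [(round(r['score'],2),np.round(p+M@np.array(r['xyz']),4).tolist()) for r in recognise(t,c)[:3]]
E
python3 - <<'E'
from h import *
print(camera_info('top'),camera_info('scene'))
save('top','t0');save('scene','s0')
for c in('top','scene'):
  for t in('dial_centre','pointer_tip','set_key_top','key_a_top','jar','unit'):
    print(c,t,find(t,c))
print(sensors.read_state())
E
```

```text
pics
{'intrinsics': array([[441.1921945 ,   0.        , 258.1765639 ],
       [  0.        , 441.1921945 , 183.91372603],
       [  0.        ,   0.        ,   1.        ]]), 'position': array([0.41105991, 0.03372773, 0.98563019]), 'attitude': array([-2.96763712e+00,  5.02971102e-04, -1.57588952e+00])} {'intrinsics': array([[411.4717849 ,   0.        , 253.35842498],
       [  0.        , 411.4717849 , 195.24764891],
       [  0.        ,   0.        ,   1.        ]]), 'position': array([1.15416537, 0.75332035, 0.6686115 ]), 'attitude': array([-2.11880532,  0.00531235,  2.46919432])}
top dial_centre [(0.74, [0.5982, 0.0578, 0.0785]), (0.34, [0.4412, 0.0818, 0.0078])]
top pointer_tip [(0.87, [0.601, 0.0563, 0.0832])]
top set_key_top [(0.56, [0.4197, -0.1068, 0.0039]), (0.45, [0.5141, -0.1038, 0.08])]
top key_a_top [(0.45, [0.5828, -0.0839, 0.0753])]
top jar [(0.75, [0.6108, -0.042, 0.1078]), (0.32, [0.6595, -0.0969, 0.0749])]
top unit [(0.7, [0.5649, -0.0311, 0.0654])]
scene dial_centre [(0.74, [0.6111, 0.0746, 0.0827]), (0.18, [0.6189, 0.0457, 0.0608])]
scene pointer_tip [(0.95, [0.6
[... 210 characters left out ...]
os': array([ 1.21634044,  0.31082894,  0.01403268,  1.51147857, -0.00441438,
        1.31921449, -0.02718262]), 'qd': array([-1.39287519e-03,  2.42790566e-04,  4.03026223e-04, -4.94632359e-04,
       -7.78758551e-05,  6.73262247e-04, -2.30283435e-03]), 'effort': array([ 5.73590250e-05, -3.79689574e+01,  1.46239023e-01, -2.30810809e+01,
        1.24118759e-02,  1.58197912e-03, -8.67142177e-06]), 'eef_pos': array([ 0.1692506 , -0.52333413,  0.23135163]), 'ee_rot': array([3.14149056e+00, 1.34397859e-05, 3.12814476e-01]), 'contact_force': array([ 0.19076097, -0.22548274, -0.00214074]), 'wrist_torque': array([ 0.02998841, -0.02384682, -0.07768751]), 'grip_force': 0.0, 'width': 0.9984243303473819}
```

```bash
python3 - <<'E'
from h import *
im=cv2.imread('pics/t0.png')
u=proj('top',[.6,.06,.08]);print(u, proj('top',[.514,-.104,.077]))
c=im[40:220,150:390];cv2.imwrite('pics/t0c.png',cv2.resize(c,None,fx=3.3,fy=3.3,interpolation=cv2.INTER_CUBIC))
E
```

```text
[245.39927883 169.97829198] [324.71336377 210.58344387]
```

View pics/t0c.png

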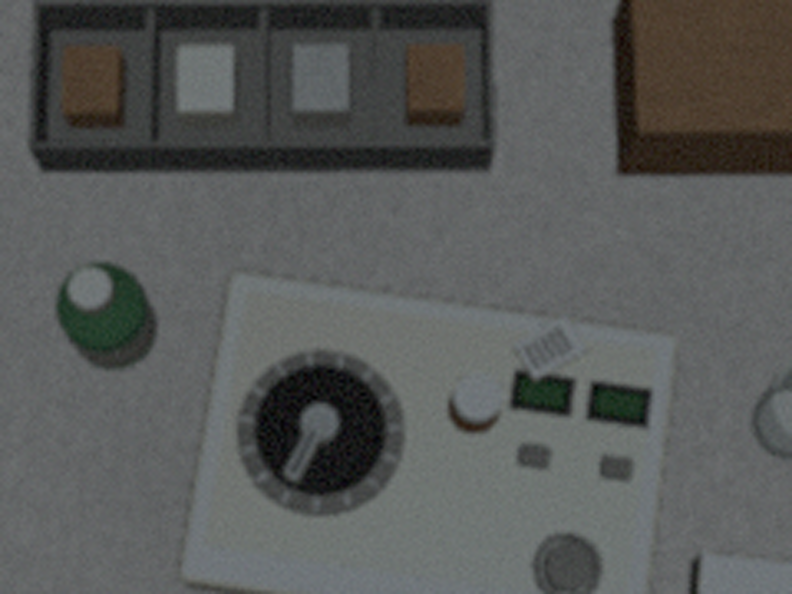

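View pics/s0.png

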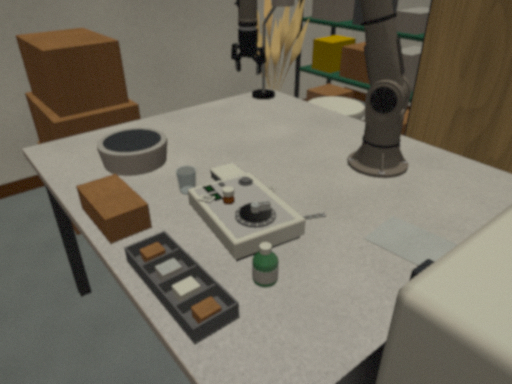

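The top view shows the dial bezel near full‑frame px (247,171), with the pointer aimed at 7 o'clock (tip about (238,185)). The round key is near (321,211) and the jar near (294,161). The scene view agrees.

```bash
python3 - <<'E'
from h import *
f=lambda a,b:(150+a/3.3-.35,40+b/3.3-.35)
im=cv2.imread('pics/t0.png',0)
m=((cv2.GaussianBlur(im,(3,3),0)<45)).astype(np.uint8)[140:200,215:280]
n,l,s,c=cv2.connectedComponentsWithStats(m);k=1+s[1:,4].argmax();pts=cv2.findNonZero((l==k).astype(np.uint8))
(cx,cy),r=cv2.minEnclosingCircle(pts);print('disc',cx+215,cy+140,r,pix2z('top',(cx+215,cy+140),.081))
print('bezel',pix2z('top',f(321,432),.071))
print('hub',pix2z('top',f(319,421),.101))
print('tip',pix2z('top',f(290,476),.103))
print('key',pix2z('top',f(568,564),.077))
print('jar',pix2z('top',f(476,400),.107))
print(pix2z('top',f(235,275),.065),pix2z('top',f(675,338),.065))
E
```

```text
disc 246.5693073272705 169.79702949523926 19.693012237548828 [0.60016611 0.05752133 0.081     ]
bezel [0.60060603 0.05703736 0.071     ]
hub [0.60136875 0.05751017 0.101     ]
tip [0.56642753 0.07532228 0.103     ]
key [ 0.51408196 -0.097915    0.077     ]
jar [ 0.61284638 -0.03974296  0.107     ]
[0.70759728 0.11370819 0.065     ] [ 0.66328812 -0.17395253  0.065     ]
```

>>> servo_tool(deltas=[{"offset": [0.16,0.2,0],"yaw": 0.05},{"offset": [0.32,0.4,0],"yaw": 0.1},{"offset": [0.48,0.6,0],"yaw": 0.15},{"offset": [0.64,0.8,0],"yaw": 0.2},{"offset": [0.8,1,0],"yaw": 0.25}], grip=0, newtons=20)

```text
clock: 1.2
eef_pos: [0.3265, -0.3265, 0.2316]
ee_rot: [3.141, 0.0, 1.069]
contact_force: [-0.1, -0.1, -0.9]
width: 0.146
grip_force: 0.0
```

>>> servo_tool(deltas=[{"offset": [0.15,0.2,0],"yaw": 0.05},{"offset": [0.3,0.4,0],"yaw": 0.1},{"offset": [0.45,0.6,0],"yaw": 0.15},{"offset": [0.6,0.8,0],"yaw": 0.2},{"offset": [0.74,1,0],"yaw": 0.24},{"offset": [0.74,1,0],"yaw": 0.24}])

```text
clock: 1.8
eef_pos: [0.505, -0.0856, 0.2317]
ee_rot: [3.141, 0.001, 1.819]
contact_force: [0.8, -1.2, 0.5]
width: 0.001
grip_force: 0.0
```

>>> servo_tool(deltas=[{"offset": [0.01,0.28,0],"yaw": 0.047},{"offset": [0.01,0.28,0],"yaw": 0.094},{"offset": [0.01,0.28,-0.1],"yaw": 0.141},{"offset": [0.01,0.28,-0.2],"yaw": 0.188},{"offset": [0.01,0.28,-0.28],"yaw": 0.235},{"offset": [0.01,0.28,-0.28],"yaw": 0.255},{"offset": [0.01,0.28,-0.28],"yaw": 0.255},{"offset": [0.01,0.28,-0.28],"yaw": 0.255}])

```text
clock: 2.6
eef_pos: [0.5069, -0.0171, 0.1617]
ee_rot: [3.141, 0.001, 2.616]
contact_force: [-0.3, -0.2, 0.8]
width: 0.002
grip_force: 0.0
```

```bash
python3 - <<'E'
from h import *
print(sensors.read_state()['eef_pos'],sensors.read_state()['ee_rot']); print(camera_info('wrist'))
for t in('dial_centre','pointer_tip','set_key_top'): 
  get_image('wrist') if t=='dial_centre' else 0
  print(t,find(t,'wrist'))
im=save('wrist','w1')
cv2.imwrite('pics/w1c.png',cv2.resize(im[:,:,::-1],(768,576),interpolation=cv2.INTER_CUBIC))
E
```

```text
[ 0.50693722 -0.01708769  0.16172272] [3.14101967e+00 8.56096913e-04 2.61620492e+00]
{'intrinsics': array([[297.31863964,   0.        , 253.78551208],
       [  0.        , 297.31863964, 193.11591541],
       [  0.        ,   0.        ,   1.        ]]), 'position': array([0.44064986, 0.02218611, 0.30340384]), 'attitude': array([ 2.83658284e+00, -3.52127570e-04,  1.04638863e+00])}
dial_centre [(0.68, [0.5834, 0.0538, 0.0768])]
pointer_tip [(0.59, [0.5899, 0.0573, 0.081])]
set_key_top []
```

View pics/w1c.png

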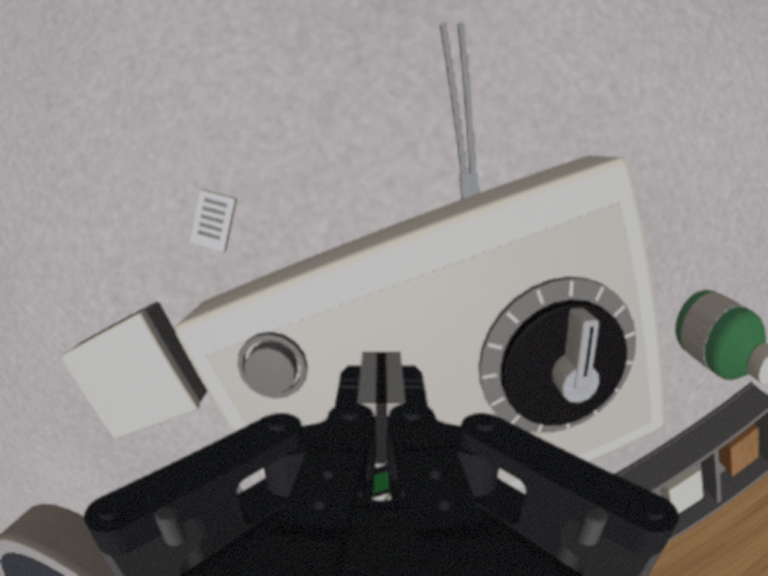

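The wrist view shows the shut fingers at (380,375). The dial bezel is centred near (559,358), with the hub at (580,383), the pointer tip near (588,318) and the round key at (272,363).

```bash
cat >> h.py <<'E'
def wpix(uv,z,P=None):
    K,p,M=P or pose('wrist');x=(np.array(uv)-K[:2,2])/K[0,0];r=np.hypot(*x)
    d=M@np.array([*(x/r*np.sin(r)),np.cos(r)]);return p+d*(z-p[2])/d[2]
def wproj(X,P=None):
    K,p,M=P or pose('wrist');q=M.T@(np.array(X)-p);n=np.hypot(q[0],q[1])
    return K[:2,2]+K[0,0]*np.arctan2(n,q[2])*q[:2]/n
E
python3 - <<'E'
from h import *
for n,uv,z in[('bezel',(559,358),.071),('hub',(580,383),.101),('line in',(583,374),.103),('line out',(594,323),.103),('tip top',(590,315),.103),('key',(272,363),.077)]:
    print(n,wpix(np.array(uv)/1.5-.17,z))
P=pose('wrist')
# rectified top view at disc level / tick level, 0.5mm/px, rows -x, cols -y
im=cv2.imread('pics/w1.png')
for z,nm in((.071,'a'),(.103,'b')):
    g=np.array([[wproj([.6005+.07-r*.0005,.0573+.07-c*.0005,z],P) for c in range(280)] for r in range(280)],np.float32)
    o=cv2.remap(im,g[...,0],g[...,1],cv2.INTER_CUBIC);cv2.imwrite(f'pics/r{nm}.png',o)
a,b=cv2.imread('pics/ra.png'),cv2.imread('pics/rb.png')
o=np.hstack([a,b]);o=cv2.resize(o,None,fx=1.42,fy=1.42)
for k in(0,1): cv2.drawMarker(o,(int((140+280*k)*1.42),int(140*1.42)),(0,0,255),0,14)
cv2.circle(o,(199,199),int(108*1.42),(0,255,0),1)
cv2.imwrite('pics/rr.png',o)
E
```

```text
bezel [0.59656148 0.05843873 0.071     ]
hub [0.5985971  0.05945919 0.101     ]
line in [0.59253932 0.06254391 0.103     ]
line out [0.56692946 0.0784992  0.103     ]
tip top [0.56137291 0.07796851 0.103     ]
key [ 0.50924627 -0.09023412  0.077     ]
```

View pics/rr.png

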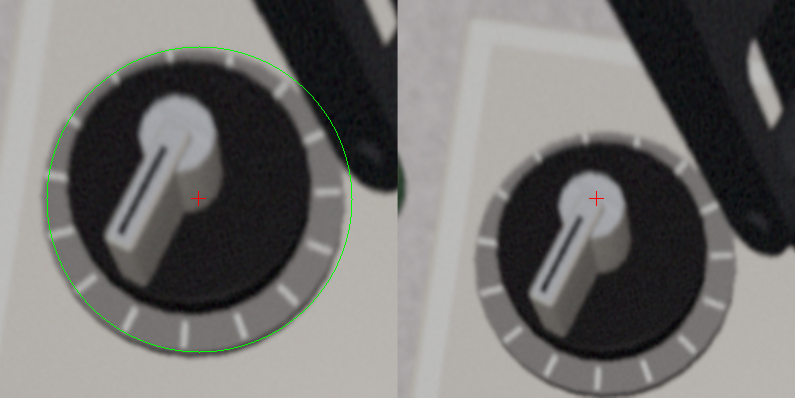

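>>> servo_tool(deltas=[{"offset": [0.1,0.12,0],"yaw": 0.012},{"offset": [0.188,0.244,0],"yaw": 0.012},{"offset": [0.188,0.244,0],"yaw": 0.012},{"offset": [0.188,0.244,-0.12],"yaw": 0.012},{"offset": [0.188,0.244,-0.22],"yaw": 0.012},{"offset": [0.188,0.244,-0.288],"yaw": 0.012},{"offset": [0.188,0.244,-0.288],"yaw": 0.012},{"offset": [0.188,0.244,-0.288],"yaw": 0.012}])

```text
clock: 3.65
eef_pos: [0.5536, 0.0437, 0.0897]
ee_rot: [3.142, 0.0, 2.655]
contact_force: [0.0, 0.3, 0.2]
width: 0.0
grip_force: 0.0
```

```bash
python3 - <<'E'
from h import *
s=sensors.read_state();print(s['eef_pos'],s['ee_rot'],s['contact_force'],s['clock']);P=pose('wrist')
im=save('wrist','w2')
cv2.imwrite('pics/w2c.png',cv2.resize(im[100:300,150:420,::-1],None,fx=2.9,fy=2.9,interpolation=cv2.INTER_CUBIC))
C=[.5998,.0580]
for z in(.071,.103):print(wproj([*C,z],P))
print(wproj([C[0]-.883*.04,C[1]+.469*.04,.103],P),wproj(s['eef_pos'],P))
E
```

```text
[0.55363091 0.04372401 0.08969465] [3.14157164e+00 2.05423249e-04 2.65522706e+00] [0.01837907 0.31175486 0.17819843] 3.65
[304.75679768 281.82675476]
[312.9183106  313.08985069]
[320.70480019 251.94710099] [252.12626101 250.45023908]
```

View pics/w2c.png

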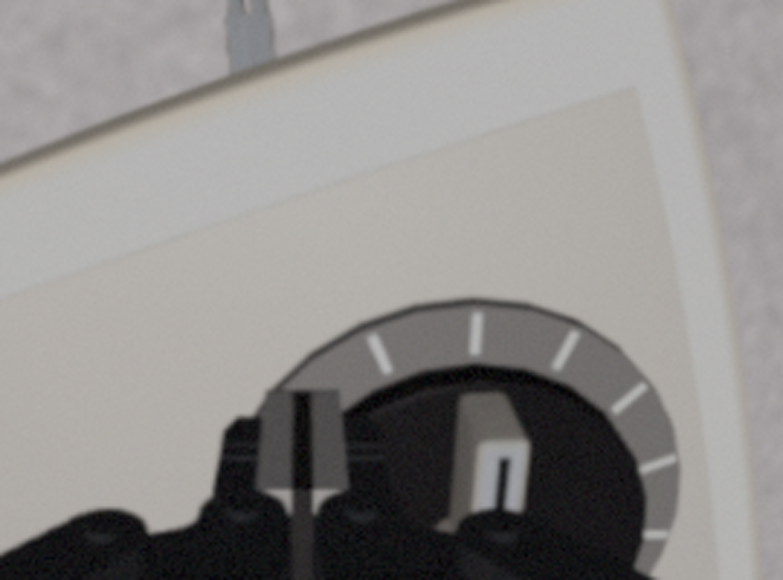

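The fingertip is centred near (302,440) and about 14 mm wide. The fin is ahead of it, its near face at about x≈455 and its top at (502,440). I'll approach along the tangent.

>>> servo_tool(deltas=[{"offset": [0.011,0.02,0]},{"offset": [0.022,0.04,0]},{"offset": [0.032,0.06,0]},{"offset": [0.032,0.06,0]},{"offset": [0.032,0.06,0]}])

```text
invalid input at $.deltas[0]: expected keys offset, yaw
```

>>> servo_tool(deltas=[{"offset": [0.0028,0.0053,0]},{"offset": [0.0056,0.0106,0]},{"offset": [0.0056,0.0106,0]}])

```text
invalid input at $.deltas[0]: expected keys offset, yaw
```

>>> servo_tool(deltas=[{"offset": [0.011,0.02,0],"yaw": 0},{"offset": [0.022,0.04,0],"yaw": 0},{"offset": [0.032,0.06,0],"yaw": 0},{"offset": [0.032,0.06,0],"yaw": 0},{"offset": [0.032,0.06,0],"yaw": 0}])

```text
clock: 4.2
eef_pos: [0.5617, 0.0587, 0.0895]
ee_rot: [-3.141, 0.0, 2.656]
contact_force: [-0.7, -0.5, 1.0]
width: 0.002
grip_force: 0.7
```

>>> servo_tool(deltas=[{"offset": [0.0028,0.0053,0],"yaw": 0},{"offset": [0.0056,0.0106,0],"yaw": 0},{"offset": [0.0056,0.0106,0],"yaw": 0}])

```text
clock: 4.5
eef_pos: [0.5626, 0.0611, 0.0892]
ee_rot: [-3.141, -0.0, 2.655]
contact_force: [-2.4, -2.0, 2.7]
width: -0.002
grip_force: 1.8
```

```bash
cat > tab.py <<'E'
import sys,numpy as np
x,y,a,b,st=map(float,sys.argv[1:6]);C=np.array([.5998,.0580]);v=np.array([x,y])-C
for f in np.arange(a,b+.01,st):
    r=np.radians(-f);R=np.array([[np.cos(r),-np.sin(r)],[np.sin(r),np.cos(r)]]);d=(R@v-v)/.25
    print(f'{f:.0f}: [{d[0]:.4f}, {d[1]:.4f}, 0] yaw {-f/180:.4f}')
E
python3 tab.py .5626 .0611 2 14 2
```

```text
2: [0.0005, 0.0052, 0] yaw -0.0111
4: [0.0012, 0.0103, 0] yaw -0.0222
6: [0.0021, 0.0155, 0] yaw -0.0333
8: [0.0032, 0.0206, 0] yaw -0.0444
10: [0.0044, 0.0257, 0] yaw -0.0556
12: [0.0058, 0.0307, 0] yaw -0.0667
14: [0.0074, 0.0356, 0] yaw -0.0778
```

>>> servo_tool(deltas=[{"offset": [0.0005,0.0052,0],"yaw": -0.011},{"offset": [0.0012,0.0103,0],"yaw": -0.022},{"offset": [0.0021,0.0155,0],"yaw": -0.033},{"offset": [0.0032,0.0206,0],"yaw": -0.044},{"offset": [0.0044,0.0257,0],"yaw": -0.056},{"offset": [0.0058,0.0307,0],"yaw": -0.067},{"offset": [0.0074,0.0356,0],"yaw": -0.078},{"offset": [0.0074,0.0356,0],"yaw": -0.078},{"offset": [0.0074,0.0356,0],"yaw": -0.078}])

```text
clock: 5.4
eef_pos: [0.565, 0.0717, 0.0892]
ee_rot: [3.14, -0.0, 2.412]
contact_force: [0.7, 0.2, 0.5]
width: -0.001
grip_force: 0.0
```

```bash
python3 - <<'E'
from h import *
s=sensors.read_state();print(s['eef_pos'],s['ee_rot'],s['contact_force'],s['clock']);P=pose('wrist')
save('top','t3');im=save('wrist','w3')
C=np.array([.5998,.0580,.103])
t=cv2.resize(cv2.imread('pics/t3.png')[135:205,205:295],(540,420),interpolation=cv2.INTER_CUBIC)
w=cv2.resize(im[150:330,200:400,::-1],(466,420),interpolation=cv2.INTER_CUBIC)
cv2.imwrite('pics/c3.png',cv2.resize(np.hstack([t,w]),None,fx=.79,fy=.79))
E
```

```text
[0.56497425 0.07166059 0.0892312 ] [ 3.13994258e+00 -4.89061969e-04  2.41221077e+00] [0.69865802 0.19559264 0.52938139] 5.4
```

View pics/c3.png

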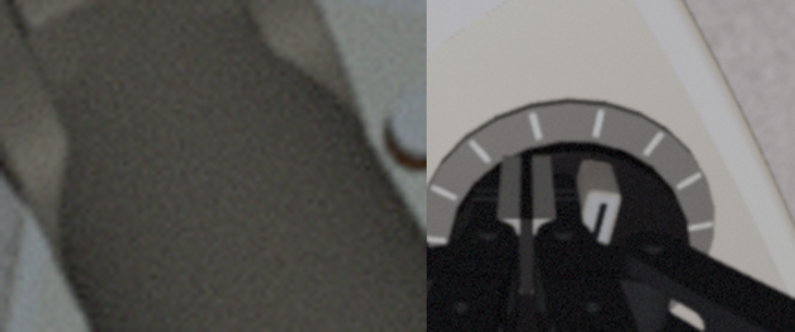

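The dial has clicked once. The fin at (600,200) is ahead of the fingertip at (527,190) with a clear gap, and it points at a tick.

```bash
python3 tab.py .565 .0717 4 24 2
```

```text
4: [0.0042, 0.0096, 0] yaw -0.0222
6: [0.0065, 0.0143, 0] yaw -0.0333
8: [0.0090, 0.0188, 0] yaw -0.0444
10: [0.0116, 0.0233, 0] yaw -0.0556
12: [0.0144, 0.0277, 0] yaw -0.0667
14: [0.0174, 0.0320, 0] yaw -0.0778
16: [0.0205, 0.0362, 0] yaw -0.0889
18: [0.0237, 0.0403, 0] yaw -0.1000
20: [0.0271, 0.0443, 0] yaw -0.1111
22: [0.0307, 0.0482, 0] yaw -0.1222
24: [0.0343, 0.0519, 0] yaw -0.1333
```

>>> servo_tool(deltas=[{"offset": [0.0042,0.0096,0],"yaw": -0.022},{"offset": [0.0065,0.0143,0],"yaw": -0.033},{"offset": [0.009,0.0188,0],"yaw": -0.044},{"offset": [0.0116,0.0233,0],"yaw": -0.056},{"offset": [0.0144,0.0277,0],"yaw": -0.067},{"offset": [0.0174,0.032,0],"yaw": -0.078},{"offset": [0.0205,0.0362,0],"yaw": -0.089},{"offset": [0.0237,0.0403,0],"yaw": -0.1},{"offset": [0.0271,0.0443,0],"yaw": -0.111},{"offset": [0.0307,0.0482,0],"yaw": -0.122},{"offset": [0.0343,0.0519,0],"yaw": -0.133},{"offset": [0.0343,0.0519,0],"yaw": -0.133},{"offset": [0.0343,0.0519,0],"yaw": -0.133}])

```text
clock: 6.8
eef_pos: [0.5733, 0.0836, 0.0893]
ee_rot: [3.141, -0.0, 1.994]
contact_force: [1.0, 0.5, 0.0]
width: 0.003
grip_force: 0.0
```

```bash
cat > m.py <<'E'
from h import *
import sys
n=sys.argv[1]
s=sensors.read_state();print(s['eef_pos'],s['ee_rot'],s['contact_force'],s['clock'])
P=pose('wrist');im=save('wrist',n)
# tick-plane rectification about C
p=[wproj([.5998,.0580,z],P) for z in(.071,.103)];print(p)
u=np.array([wproj([.5998+.04*np.cos(np.radians(152-24*k)),.058+.04*np.sin(np.radians(152-24*k)),.103],P) for k in range(6)]);print(u.round(1).tolist())
x0,y0=200,130
w=cv2.resize(im[y0:y0+150,x0:x0+200,::-1],None,fx=3.9,fy=3.9,interpolation=cv2.INTER_CUBIC)
for k,q in enumerate(u):
    c=((q-[x0,y0]+.5)*3.9).astype(int);cv2.drawMarker(w,tuple(map(int,c)),(0,0,255),0,12);cv2.putText(w,str(k),tuple(map(int,c+5)),0,.5,(0,0,255))
cv2.imwrite(f'pics/{n}c.png',w)
E
python3 m.py w4; python3 tab.py .5736 .0847 4 24 2
```

```text
[0.57333028 0.08357963 0.08927483] [ 3.14141511e+00 -1.12485123e-04  1.99376305e+00] [1.00326212 0.50157513 0.026834  ] 6.8
[array([274.00354672, 283.50410757]), array([277.30227607, 315.49201027])]
[[231.1, 268.4], [261.1, 256.2], [294.7, 254.9], [323.7, 264.8], [341.9, 282.9], [347.3, 304.8]]
4: [0.0077, 0.0071, 0] yaw -0.0222
6: [0.0117, 0.0104, 0] yaw -0.0333
8: [0.0159, 0.0135, 0] yaw -0.0444
10: [0.0201, 0.0166, 0] yaw -0.0556
12: [0.0245, 0.0195, 0] yaw -0.0667
14: [0.0290, 0.0222, 0] yaw -0.0778
16: [0.0335, 0.0247, 0] yaw -0.0889
18: [0.0381, 0.0272, 0] yaw -0.1000
20: [0.0428, 0.0294, 0] yaw -0.1111
22: [0.0476, 0.0315, 0] yaw -0.1222
24: [0.0525, 0.0334, 0] yaw -0.1333
```

View pics/w4c.png

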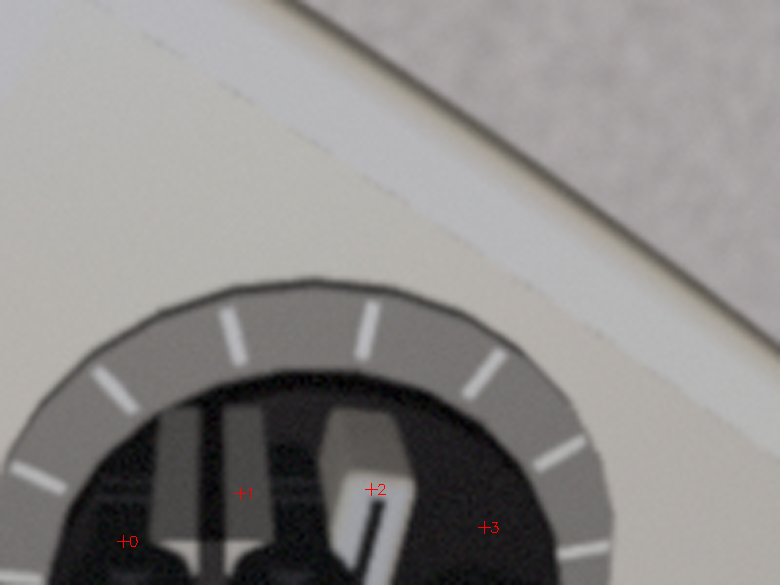

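The pointer end is exactly on the predicted "2" mark (375,488), so two clicks are done. Next is the third.

>>> servo_tool(deltas=[{"offset": [0.0077,0.0071,0],"yaw": -0.022},{"offset": [0.0117,0.0104,0],"yaw": -0.033},{"offset": [0.0159,0.0135,0],"yaw": -0.044},{"offset": [0.0201,0.0166,0],"yaw": -0.056},{"offset": [0.0245,0.0195,0],"yaw": -0.067},{"offset": [0.029,0.0222,0],"yaw": -0.078},{"offset": [0.0335,0.0247,0],"yaw": -0.089},{"offset": [0.0381,0.0272,0],"yaw": -0.1},{"offset": [0.0428,0.0294,0],"yaw": -0.111},{"offset": [0.0476,0.0315,0],"yaw": -0.122},{"offset": [0.0525,0.0334,0],"yaw": -0.133},{"offset": [0.0525,0.0334,0],"yaw": -0.133},{"offset": [0.0525,0.0334,0],"yaw": -0.133}])

```text
clock: 8.15
eef_pos: [0.5864, 0.0918, 0.0892]
ee_rot: [-3.141, 0.0, 1.576]
contact_force: [0.1, 0.3, 0.2]
width: 0.001
grip_force: 0.0
```

```bash
python3 m.py w5; python3 -c "
import sys;sys.argv=['']
from h import *
p=sensors.read_state()['eef_pos'];import subprocess
print(subprocess.run(['python3','tab.py',str(p[0]),str(p[1]),'4','24','2'],capture_output=True,text=True).stdout)"
```

```text
[0.58637295 0.0918107  0.08924975] [-3.14147356e+00  1.01893620e-05  1.57592713e+00] [0.069426   0.32511439 0.18347651] 8.15
[array([273.96644793, 283.25053455]), array([277.24744356, 315.23511251])]
[[211.6, 287.8], [231.1, 268.0], [261.1, 255.8], [294.8, 254.6], [323.7, 264.6], [342.0, 282.7]]
4: [0.0096, 0.0034, 0] yaw -0.0222
6: [0.0144, 0.0049, 0] yaw -0.0333
8: [0.0193, 0.0062, 0] yaw -0.0444
10: [0.0243, 0.0073, 0] yaw -0.0556
12: [0.0293, 0.0082, 0] yaw -0.0667
14: [0.0343, 0.0090, 0] yaw -0.0778
16: [0.0393, 0.0096, 0] yaw -0.0889
18: [0.0444, 0.0100, 0] yaw -0.1000
20: [0.0495, 0.0103, 0] yaw -0.1111
22: [0.0546, 0.0103, 0] yaw -0.1222
24: [0.0596, 0.0102, 0] yaw -0.1333
```

View pics/w5c.png

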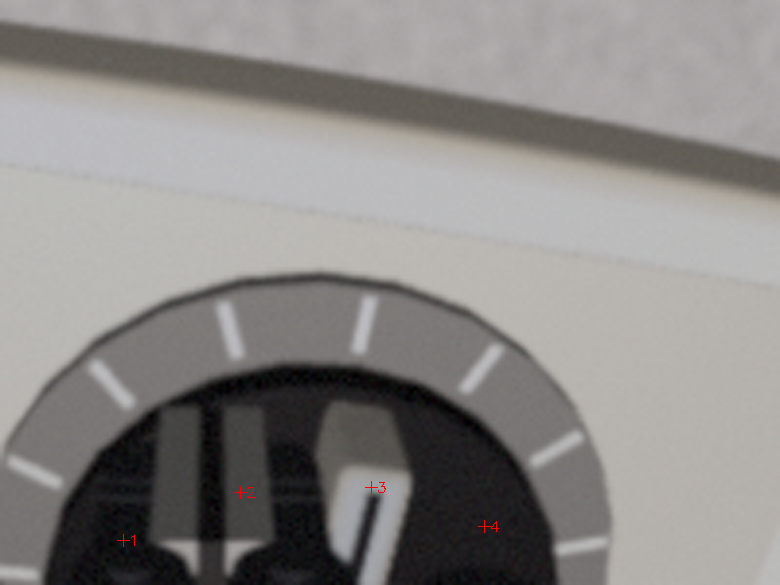

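The pointer is on mark 3. I'll repeat the same push for the fourth click.

>>> servo_tool(deltas=[{"offset": [0.0096,0.0034,0],"yaw": -0.022},{"offset": [0.0144,0.0049,0],"yaw": -0.033},{"offset": [0.0193,0.0062,0],"yaw": -0.044},{"offset": [0.0243,0.0073,0],"yaw": -0.056},{"offset": [0.0293,0.0082,0],"yaw": -0.067},{"offset": [0.0343,0.009,0],"yaw": -0.078},{"offset": [0.0393,0.0096,0],"yaw": -0.089},{"offset": [0.0444,0.01,0],"yaw": -0.1},{"offset": [0.0495,0.0103,0],"yaw": -0.111},{"offset": [0.0546,0.0103,0],"yaw": -0.122},{"offset": [0.0596,0.0102,0],"yaw": -0.133},{"offset": [0.0596,0.0102,0],"yaw": -0.133},{"offset": [0.0596,0.0102,0],"yaw": -0.133}])

```text
clock: 9.5
eef_pos: [0.6013, 0.0944, 0.0893]
ee_rot: [-3.142, 0.0, 1.158]
contact_force: [-0.1, -0.1, -0.3]
width: -0.001
grip_force: 0.0
```

```bash
python3 m.py w6; python3 - <<'E'
import cv2,numpy as np
# same relative view expected: compare with the 3-click view around the pointer
a,b=[cv2.imread(f'pics/{n}.png',0)[230:282,275:312] for n in('w5','w6')]
b2=cv2.imread('pics/w6.png',0)[220:292,260:327]
r=cv2.matchTemplate(b2,a,cv2.TM_CCOEFF_NORMED);print(cv2.minMaxLoc(r),'expected loc (15,10)')
E
```

```text
[0.60125304 0.09436276 0.08926804] [-3.14150322e+00  8.19277524e-05  1.15809959e+00] [-0.10909353 -0.06028577 -0.25944442] 9.5
[array([274.54729077, 283.23343864]), array([277.92425379, 315.21561192])]
[[206.0, 310.4], [212.3, 287.8], [231.9, 268.0], [262.0, 255.8], [295.6, 254.6], [324.5, 264.6]]
(-0.3124421536922455, 0.9845983386039734, (30, 0), (14, 9)) expected loc (15,10)
```

The fourth click is confirmed: the view matches the 3‑click view at 0.985, at the same relative place, with zero force. Now I'll back off, lift, and go to view the key.

>>> servo_tool(deltas=[{"offset": [-0.016,0.011,0],"yaw": 0},{"offset": [-0.016,0.011,0.1],"yaw": 0},{"offset": [-0.016,0.011,0.2],"yaw": 0},{"offset": [-0.016,0.011,0.285],"yaw": 0},{"offset": [-0.016,0.011,0.285],"yaw": 0},{"offset": [-0.09,-0.15,0.285],"yaw": 0},{"offset": [-0.17,-0.32,0.285],"yaw": 0},{"offset": [-0.25,-0.5,0.285],"yaw": 0},{"offset": [-0.33,-0.68,0.285],"yaw": 0},{"offset": [-0.413,-0.886,0.285],"yaw": 0},{"offset": [-0.413,-0.886,0.22],"yaw": 0},{"offset": [-0.413,-0.886,0.163],"yaw": 0},{"offset": [-0.413,-0.886,0.163],"yaw": 0},{"offset": [-0.413,-0.886,0.163],"yaw": 0}])

```text
clock: 10.95
eef_pos: [0.4976, -0.1264, 0.1295]
ee_rot: [-3.14, -0.0, 1.158]
contact_force: [0.2, -0.5, 0.6]
width: -0.002
grip_force: 0.0
```

```bash
python3 - <<'E'
from h import *
s=sensors.read_state();print(s['eef_pos'],s['ee_rot'],s['clock']);P=pose('wrist')
im=save('wrist','w7');print(find('set_key_top','wrist'))
o=cv2.resize(im[:,:,::-1],(768,576),interpolation=cv2.INTER_CUBIC);print(P[1],wproj([.512,-.095,.077],P)*1.5)
cv2.imwrite('pics/w7c.png',o)
E
```

```text
[ 0.49762798 -0.12640152  0.12952967] [-3.14011472e+00 -8.37051890e-05  1.15814527e+00] 10.95
[(0.68, [0.4165, -0.1053, 0.0063])]
[ 0.52865837 -0.05545143  0.27131386] [382.63375606 250.85770901]
```

View pics/w7c.png

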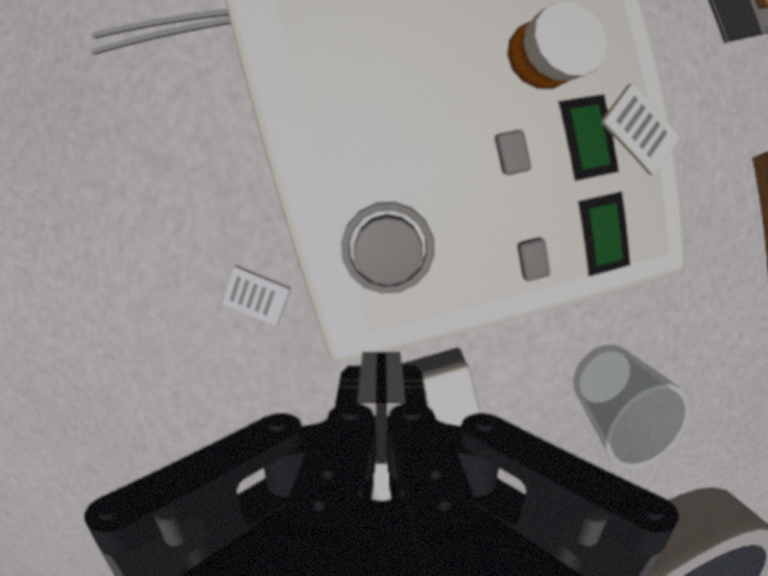

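The round key's top is at (387,250), with the small keys at (513,152) and (534,259). The jar and cassettes are in their places.

```bash
python3 - <<'E'
from h import *
k=wpix(np.array((387,250))/1.5-.17,.077);p=sensors.read_state()['eef_pos'];print(k,(k-p)/.25,sensors.read_state()['contact_force'])
E
```

```text
[ 0.51500121 -0.09549218  0.077     ] [ 0.0651443   0.12364659 -0.21425693] [-1.01118585 -0.77373704  0.02661094]
```

>>> servo_tool(deltas=[{"offset": [0.068,0.122,0],"yaw": 0},{"offset": [0.068,0.122,0],"yaw": 0},{"offset": [0.068,0.122,-0.1],"yaw": 0},{"offset": [0.068,0.122,-0.18],"yaw": 0},{"offset": [0.068,0.122,-0.2],"yaw": 0},{"offset": [0.068,0.122,-0.208],"yaw": 0},{"offset": [0.068,0.122,-0.216],"yaw": 0},{"offset": [0.068,0.122,-0.224],"yaw": 0},{"offset": [0.068,0.122,-0.23],"yaw": 0},{"offset": [0.068,0.122,-0.233],"yaw": 0},{"offset": [0.068,0.122,-0.233],"yaw": 0}])

```text
clock: 12.15
eef_pos: [0.5161, -0.0966, 0.0726]
ee_rot: [3.139, -0.001, 1.157]
contact_force: [0.2, 0.4, 3.8]
width: 0.005
grip_force: 2.0
```

>>> servo_tool(deltas=[{"offset": [0,0,-0.004],"yaw": 0},{"offset": [0,0,-0.008],"yaw": 0},{"offset": [0,0,-0.008],"yaw": 0}])

```text
clock: 12.45
eef_pos: [0.5161, -0.0966, 0.072]
ee_rot: [3.139, -0.0, 1.157]
contact_force: [-3.8, 0.4, 13.7]
width: 0.004
grip_force: 6.8
```

It is bottomed out (13.7 N, no more travel). Now I'll release and move clear.

>>> servo_tool(deltas=[{"offset": [0,0,0.015],"yaw": 0},{"offset": [0,0,0.04],"yaw": 0},{"offset": [0,0,0.15],"yaw": 0},{"offset": [0,0,0.3],"yaw": 0},{"offset": [-0.1,-0.2,0.5],"yaw": 0},{"offset": [-0.3,-0.4,0.6],"yaw": 0},{"offset": [-0.4,-0.6,0.6],"yaw": 0},{"offset": [-0.4,-0.7,0.6],"yaw": 0},{"offset": [-0.4,-0.7,0.6],"yaw": 0},{"offset": [-0.4,-0.7,0.6],"yaw": 0}])

```text
clock: 13.45
eef_pos: [0.4118, -0.2768, 0.2197]
ee_rot: [-3.141, 0.003, 1.147]
contact_force: [1.2, 0.7, -0.2]
width: -0.002
grip_force: 0.0
```

```bash
python3 - <<'E'
from h import *
s=sensors.read_state();print(s['eef_pos'],s['contact_force'],s['clock'])
im=save('top','t8')
c=im[90:220,190:360,::-1];cv2.imwrite('pics/t8c.png',cv2.resize(c,None,fx=4.4,fy=4.4,interpolation=cv2.INTER_CUBIC))
E
```

```text
[ 0.41180532 -0.27683703  0.21970475] [ 1.23264257  0.67193487 -0.17472298] 13.45
```

View pics/t8c.png

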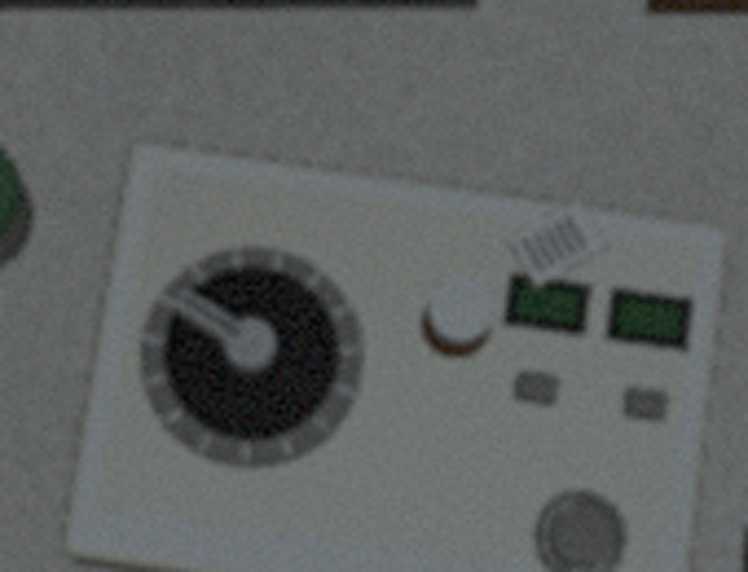

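The pointer now aims from (250,343) to (180,295). That is about 55.6°, or 96° clockwise of the start. Everything else is undisturbed.

```bash
python3 -c "
from cell import ticket
print(ticket.job_done())"
```

```text
the job is handed in; nothing more can be done
None
```

The dial was pushed exactly four clicks clockwise (pointer measured about 96° on from its start), then the round key was pressed right down and released. The arm moved clear with nothing else visibly disturbed, and the job was handed in at about 13.5 s on the robot's clock.

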